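# Balance an antenna boom on the mast-head cradle

## Robot

A 6-joint arm with a two-finger parallel gripper is mounted at the origin on the work surface. World frame = base frame: x ahead of the robot, y to its left, z up, the work surface at z = 0. Lengths are in mm, angles in rad, forces in N, time in s.
With the tool pointing down it reaches from about 350 to 775 mm from the base axis. Payload 7.3 kg.
Tool frame: the origin (TCP) lies between the finger pads; the fingertips stand 25 mm ahead of it and the grasp point (between the pads) lies 6 mm ahead of it; z points along the fingers, y is the line along which they close (so a half turn about z gives the same grasp; the last joint's range is limited). The gripper opens to 92 mm and grips with 3 to 60 N. Pads are 19 mm wide; open, the fingers measure 130 mm over their backs; the gripper's body (75 mm by 190 mm) begins 47 mm behind the grasp point.
Start: joints at [-1.383, 0.342, 1.524, -0, 1.275, -0.146], TCP at [172.031, -496.032, 251.741] pointing down, gripper open.
Joint ranges: [-2.53, 2.53], [-0.77, 2.02], [0.04, 2.7], [-1, 4.14], [0.28, 2.66], [-3.11, 3.11]. Speed limits (rad/s): [2.57, 2.57, 3.14, 3.14, 3.14, 3.14].

## Interface

Orientations are given as [roll, pitch, yaw] about the fixed x, y, z axes, in that order (R = Rz(yaw) Ry(pitch) Rx(roll)).
In Python, from plant import bot gives the robot as it stands.
- The arm moves only by the tool play_rows, never from a script. Its argument "commands" is a list of rows, each an object of numbers: "x", "y", "z": the shift along the tool's x, y, z in m; "twist": the turn about the tool's z in degrees. In form: [{"x": .., "y": .., "z": .., "twist": ..}, ...]. A call has exactly 8 rows; each row is the pose to reach, as a shift and turn from the pose commanded when the call began, along the tool's axes at that moment; what a row does not reach only later rows make up. A row lasts 1/10 s, in which the tool goes at most 50 mm and 8.59 degrees, less where a joint would pass 70% of its speed; a pose out of reach is approached as far as the arm can. A call with a gripper value outside its range is refused whole. "jaw" is the closure, from 0 (fully open) to 1 (shut), set as the call begins (left out, the last holds). The fingers move at their own pace and stop on an object; the grip force is fixed at half the most. Time passes only in rows, so rows that repeat a pose let the fingers close, or fill a call up. It gives the time, the measured TCP pose, the force, the opening and the grip force at its end, in the units of the state.
- bot.get_obs(): the state, without advancing time (a new reading comes with each control period).
- bot.capture(name): name is "scene" or "top" or "wrist"; returns a dict with "pixels" (420x560x3 uint8, red, green, blue), "fx", "fy", "cx", "cy" (pixels), "eye" and "rotation" of the camera in the world. Camera axes: x right, y down, z forward; pixel columns grow to the right and rows downward; lengths in mm; the calibration is good to about 2 mm. A picture is of the moment at which its call begins. There is no depth.
- bot.close_job(): hands the job in; it is judged then, once.
The state is a dict: "time": time; "joint_positions": joint angles; "dq": joint speeds; "tau": joint torques, N m; "tool_pos": TCP position; "tcp_rot": TCP orientation; "contact_force": force on the tool from outside, world axes, zero at the start; "moment": the same for the moment, N m; "grip_width": finger opening in mm; "finger_force": force on a finger pad.
Only numpy, scipy, OpenCV 4.12 (cv2) and the standard library are available. Lean on these libraries where they do the work, as an engineer would, in place of code of your own. Each camera call takes 0.05 s, during which the arm holds its last target. There are 200 camera calls.

## Task

Find the balance point of the antenna by lifting its boom at trial points until it comes up level, then lower it gently, still in hand, into the small cradle on top of the mast head so that it rests there at that point, lying along the channel. Let go: it must stay level on the cradle alone, ready to be clamped. Leave the Morse key, microphone, clamp cap and wrench where they are.

Things in the scene. Friction and masses are not known exactly. Their poses are not given: they have to be found in the camera images.
- boom_mid (a point): Middle of the antenna's boom, on its centre line, 12.5 mm above its underside. The boom is a straight bare-aluminium square tube, 520 mm long, 25 x 25 mm in section, lying flat on the dark desk mat. Axes: x along the boom towards the grey amplifier box, y across, z up. From x = -95 to +95 mm the boom is bare and can be gripped across its width anywhere.
- antenna: The whole antenna; origin at mid-boom on the underside, axes as boom_mid. 6 mm rods 144-170 mm long cross the boom at its mid height at x = -235, -165, -100, 100, 225 mm. Total 0.38-0.75 kg. The balance point differs each time: on the centre line, up to 55 mm either side of mid-boom. Gripped off it, the smooth boom pulls at the wrist; if far off or gripped lightly, it slips round and the heavy end hangs down.
- feed_box: Black plastic box fixed round the boom at x = -165 mm: 56 mm long, 50 wide, top 46 mm above the boom's underside. Sealed; its weight differs a lot from time to time and cannot be seen. Origin at mid-box, level with the boom's underside; axes as boom_mid.
- amp_box: Grey metal amplifier box fixed on top of the boom at x = +162 mm: 72 mm long (98 over its brass connector stubs), 56 wide, 28 high. Sealed; its weight differs a little. Origin at the centre of its underside (the boom's top); axes as boom_mid.
- cradle (a point): Centre of the flat floor of the boom cradle on the mast head: a steel channel 28 mm long, open at both ends, 32 mm wide inside, with a low lip each side (8 mm high, 7 thick). Axes: x along the channel (the boom lies along it, either way round), y across, z up. The floor is 78 mm above the desk, 75 above the mat. The upper 17 mm of a boom in it stays clear of the lips for the fingers.
- mast_head: Mast head that carries the cradle: grey mast stub 42 mm in diameter on a 100 mm round foot, 8 mm thick, bolted to the desk. Origin under the foot, on the mat, 75 mm below the cradle floor; axes as the cradle. The boom stays level on the cradle only if its balance point lies over the channel's 28 mm; otherwise it tips until an end rests on the mat (3 mm thick).
- morse_key: Bystander: Morse key on a 150 x 85 mm plate, 64 mm high. Origin under its centre.
- fist_mic: Bystander: black hand microphone, 95 x 60 x 26 mm. Origin under its centre.
- clamp_cap: Bystander: upper half of the boom clamp, a steel channel 70 x 47 x 28 mm with four bolts, 42 mm high in all. Origin under its centre.
- wrench: Bystander: steel open-ended wrench lying flat. Origin under its centre.
Not all that is in view belongs to the job. There is more than one size of the mast_head; the job needs the smallest.

How it is judged:
By the outcome, as a careful person would: the job done as asked, in the order asked, and still so for the second after the job is handed in, with the robot touching nothing.
It also fails if it takes over 64 s, if anything falls off the work surface, if the arm or the gripper's body presses on something with over 40 N, if the wrist force passes 120 N, or if a joint passes its speed limit or range.

## Working session

There is one attempt and no reset: what is moved stays moved. The work goes in short steps, Python scripts to look and compute and a tool call to move; the robot and the scene stay as the last step left them, time stands still between calls to the robot, and variables do not carry over. Pictures are saved under pics/ and viewed, at most 10 in all, crops included, and the job is handed in when it is done.

Besides the shell and the picture viewer there is one more tool, called after "Request:" as name([rows], argument=value, ...), one row to a line, values as JSON. play_rows: Moves the arm, as the interface text tells. Its arguments: {"type":"object","properties":{"commands":{"type":"array"},"jaw":{"type":"number"}},"required":["commands"]}

```bash
mkdir -p pics
python3 - <<'E'
from plant import bot
import cv2,json
o=bot.get_obs(); print({k:o[k] for k in ['time','tool_pos','tcp_rot','contact_force','moment','grip_width']})
for n in ['scene','top']:
    c=bot.capture(n); cv2.imwrite(f'pics/{n}0.png',c['pixels'][:,:,::-1]); print(n,c['fx'],c['fy'],c['cx'],c['cy'],c['eye'],c['rotation'])
E
```

```text
{'time': 0.0, 'tool_pos': array([ 171.93995391, -495.65794313,  251.0427759 ]), 'tcp_rot': array([-3.14005444e+00, -2.01698269e-04,  3.33770985e-01]), 'contact_force': array([-0.88852474,  0.88968004, -0.36250236]), 'moment': array([0.01041274, 0.01350207, 0.00535048]), 'grip_width': 91.58956761312466}
scene 440.0750855021438 440.0750855021438 277.131572520317 208.01374814975412 [1371.9354195  -358.74312541 1077.96853022] [-2.41319138 -0.01862405  1.17676964]
top 444.5058566599674 444.5058566599674 274.54797065176973 211.65787688424155 [ 405.38170709   -1.702676   1413.57644316] [-3.00884105e+00 -2.70060113e-03 -1.54703975e+00]
```

View pics/top0.png

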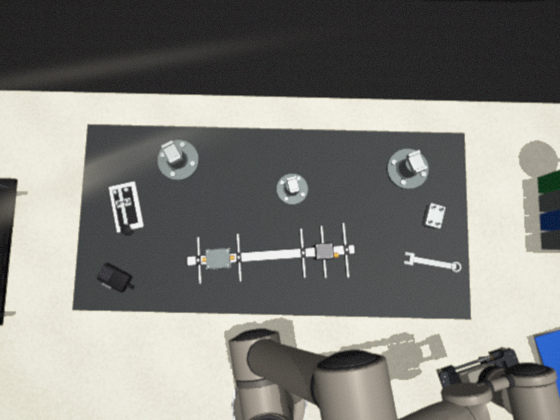

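View pics/scene0.png

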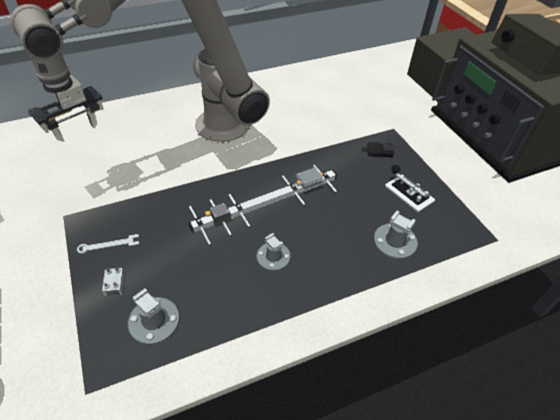

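The two pictures show three mast heads in the top view, at (178,159), (292,188) and (408,168). The middle one has the smallest foot. The boom runs along row ~255 from column 188 to 355, with the grey amp at (218,258) and the black feed box at (325,251). I'll measure all three and check with an enlarged crop.

```bash
cat > h.py <<'E'
import numpy as np,cv2
from scipy.spatial.transform import Rotation as Ro
def rays(c,uv):
    uv=np.atleast_2d(np.array(uv,float))
    d=np.c_[(uv[:,0]-c['cx'])/c['fx'],(uv[:,1]-c['cy'])/c['fy'],np.ones(len(uv))]
    r=np.array(c['rotation']); R=Ro.from_euler('xyz',r).as_matrix() if r.size==3 else r
    return d@R.T
def onz(c,uv,z):
    d=rays(c,uv); e=np.array(c['eye']); return e+d*((z-e[2])/d[:,2])[:,None]
def proj(c,p):
    r=np.array(c['rotation']); R=Ro.from_euler('xyz',r).as_matrix() if r.size==3 else r
    q=(np.atleast_2d(p)-c['eye'])@R; return np.c_[q[:,0]/q[:,2]*c['fx']+c['cx'],q[:,1]/q[:,2]*c['fy']+c['cy']]
def tri(c1,u1,c2,u2):
    a,b=rays(c1,u1)[0],rays(c2,u2)[0]; a/=np.linalg.norm(a); b/=np.linalg.norm(b)
    s=np.linalg.lstsq(np.c_[a,-b],np.array(c2['eye'])-c1['eye'],rcond=None)[0]
    p,q=c1['eye']+a*s[0],c2['eye']+b*s[1]; return (p+q)/2,np.linalg.norm(p-q)
E
python3 - <<'E'
from plant import bot
from h import *
t=bot.capture('top'); s=bot.capture('scene')
print('mat corners',onz(t,[[88,125],[464,133],[470,319],[74,310]],3).round())
for n,a,b in [('L',[140,159],[178,159]),]: pass
print('feet',onz(t,[[158,159],[199,159],[276,188],[308,188],[388,168],[429,168]],11).round())
hsv=cv2.cvtColor(t['pixels'],cv2.COLOR_RGB2HSV)
roi=np.zeros((420,560),np.uint8); roi[225:285,180:365]=1
m=((hsv[:,:,2]>150)&(roi>0)).astype(np.uint8)
# bare boom
ys,xs=np.nonzero(m[:,245:299]); xs=xs+245
k=[(x,np.mean(ys[xs==x]),np.sum(xs==x)) for x in range(245,299)]
k=np.array(k);print(k[::6]); f=np.polyfit(k[:,0],k[:,1],1); print(f)
ys,xs=np.nonzero(m); sel=abs(ys-np.polyval(f,xs))<3; print('ends',xs[sel].min(),xs[sel].max())
for x0 in (xs[sel].min()-.5,xs[sel].max()+.5,): print(onz(t,[[x0,np.polyval(f,x0)]],28))
def up(c,x,y,w,h,k): return cv2.resize(c['pixels'][y:y+h,x:x+w,::-1],None,fx=k,fy=k,interpolation=cv2.INTER_CUBIC)
a=up(t,265,165,56,50,7); b=up(s,245,225,56,50,7)
c=up(t,180,225,184,60,4.25)
im=np.zeros((350+255,784,3),np.uint8)[:600]; im[:350,:392]=a; im[:350,392:]=b; c=c[:250,:782]; im[350:600,:782]=c
cv2.imwrite('pics/crop1.png',im)
E
```

```text
mat corners [[ 866.  618.    3.]
 [ 869. -617.    3.]
 [ 272. -616.    3.]
 [ 271.  614.    3.]]
feet [[ 755.  380.   11.]
 [ 759.  247.   11.]
 [ 669.   -4.   11.]
 [ 672. -106.   11.]
 [ 744. -364.   11.]
 [ 747. -496.   11.]]
[[245.  257.    9. ]
 [251.  256.    9. ]
 [257.  256.    9. ]
 [263.  255.    9. ]
 [269.  255.    9. ]
 [275.  254.5   8. ]
 [281.  254.    9. ]
 [287.  254.    9. ]
 [293.  253.    9. ]]
[-7.02115495e-02  2.73821695e+02]
ends 187 354
[[430.57143007 267.95639759  28.        ]]
[[ 479.47054135 -252.5255304    28.        ]]
```

View pics/crop1.png

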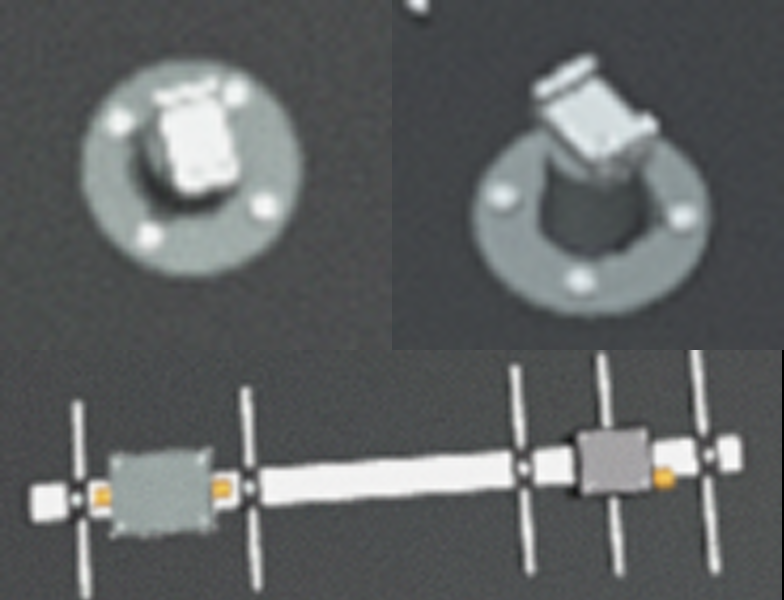

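The crop confirms it. The middle mast head has a foot of about 102 mm, and the other two are about 133 mm, so (292,188) is the smallest. Boom length measures 523 mm against 520. The feed box is on the right (−y) and the amp on the left (+y). I'll move above mid-boom with the tool x axis along the boom.

Request:
play_rows([
  {"x": 0.027, "y": -0.024, "z": 0, "twist": -8},
  {"x": 0.054, "y": -0.048, "z": 0, "twist": -16},
  {"x": 0.088, "y": -0.078, "z": 0, "twist": -24},
  {"x": 0.122, "y": -0.108, "z": 0, "twist": -32},
  {"x": 0.156, "y": -0.138, "z": 0, "twist": -40},
  {"x": 0.19, "y": -0.168, "z": 0, "twist": -48},
  {"x": 0.224, "y": -0.198, "z": 0, "twist": -56},
  {"x": 0.25, "y": -0.221, "z": 0, "twist": -64},
], jaw=0)

```text
time: 1.0
tool_pos: [336.4, -203.1, 251.8]
tcp_rot: [3.141, -0.0, 1.457]
contact_force: [-0.1, -0.3, -0.2]
grip_width: 92.2
finger_force: 0.0
```

Request:
play_rows([
  {"x": 0.04, "y": 0.016, "z": 0, "twist": -3},
  {"x": 0.08, "y": 0.033, "z": 0, "twist": -6},
  {"x": 0.12, "y": 0.049, "z": 0, "twist": -9},
  {"x": 0.16, "y": 0.066, "z": 0, "twist": -12.2},
  {"x": 0.2, "y": 0.082, "z": 0, "twist": -12.2},
  {"x": 0.226, "y": 0.093, "z": 0, "twist": -12.2},
  {"x": 0.226, "y": 0.093, "z": 0, "twist": -12.2},
  {"x": 0.226, "y": 0.093, "z": 0, "twist": -12.2},
])

```text
time: 1.8
tool_pos: [455.0, 8.2, 251.4]
tcp_rot: [-3.141, 0.0, 1.665]
contact_force: [-0.5, 0.0, 0.7]
grip_width: 91.9
finger_force: 0.0
```

Run:
```python
from plant import bot
from h import *
o=bot.get_obs(); print(o['time'],o['tool_pos'],o['tcp_rot'],o['contact_force'],o['moment'])
w=bot.capture('wrist'); cv2.imwrite('pics/w1.png',w['pixels'][:,:,::-1]); print(w['eye'],w['rotation'],w['fx'])
print(proj(w,[[455,8,28],[460,-50,28],[671,-55,78],[671,-55,3]]).round())
```

```text
1.8 [454.96097237   8.19545043 251.37157738] [-3.14060910e+00  2.46213917e-04  1.66548073e+00] [-0.52900273  0.02192673  0.71732898] [-0.04754979 -0.06028004 -0.000941  ]
[449.54205012  77.18514149 385.77103172] [2.88395770e+00 1.51848450e-03 9.49785556e-02] 291.9958003390887
[[283. 190.]
 [283. 234.]
 [464. 269.]
 [432. 245.]]
```

View pics/w1.png

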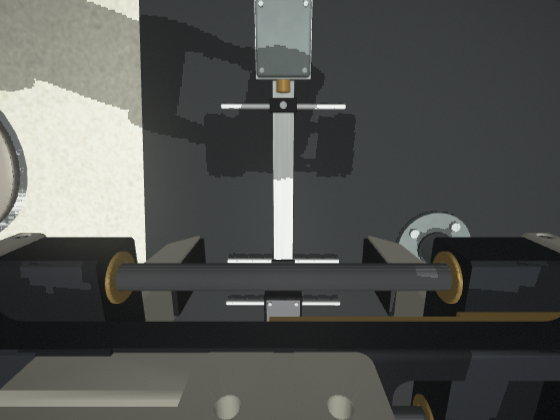

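The wrist view shows the boom centred at column ~284, the +100 rod at row 105 and the −100 rod at row ~260. I'll check these against the prediction.

Run:
```python
from plant import bot
from h import *
w=bot.capture('wrist'); t=bot.capture('top')
g=cv2.cvtColor(w['pixels'],cv2.COLOR_RGB2GRAY).astype(int)
for r in (125,145,165,200,235):
    xs=np.nonzero(g[r,255:315]>110)[0]+255; print(r,xs.min(),xs.max(),onz(w,[[xs.min()-.5,r],[xs.max()+.5,r]],28).round(1)[:,:2].tolist())
for cols in ((230,260),(305,335)):
    for a,b in((95,115),(252,268)):
        s=g[a:b,cols[0]:cols[1]].mean(1); wgt=np.clip(s-s.min()-15,0,None); r=a+(wgt*np.arange(b-a)).sum()/wgt.sum(); print(cols,r,onz(w,[[np.mean(cols)-.5,r]],15.5+2).round(1))
# cradle in top
hsv=t['pixels'].max(2); m=(hsv>195).astype(np.uint8); m[:174]=0;m[194:]=0;m[:,:284]=0;m[:,302:]=0
n,l,st,ce=cv2.connectedComponentsWithStats(m); i=1+st[1:,4].argmax(); print(st[i],ce[i])
pts=np.argwhere(l==i)[:,::-1].astype(np.float32); print(cv2.minAreaRect(pts)); print(onz(t,[ce[i]],80))
```

```text
125 273 293 [[435.3, 83.5], [460.0, 85.8]]
145 273 293 [[437.3, 60.6], [462.3, 62.9]]
165 273 293 [[439.3, 36.8], [464.8, 39.2]]
200 273 292 [[442.9, -6.8], [468.0, -4.4]]
235 274 292 [[448.2, -53.1], [472.7, -50.8]]
(230, 260) 105.4324797293356 [[399.8 103.   17.5]]
(230, 260) 260.25596321486734 [[411.7 -97.1  17.5]]
(305, 335) 105.63934026252866 [[488.9 111.1  17.5]]
(305, 335) 260.3501196649382 [[513.9 -87.5  17.5]]
[287 176  14  16 142] [293.20422535 183.33098592]
((294.7059326171875, 183.3235321044922), (14.55213737487793, 12.854386329650879), 75.96376037597656)
[[672.10105162 -55.94342422  80.        ]]
```

Request:
play_rows([
  {"x": 0, "y": -0.0005, "z": 0.04, "twist": 0},
  {"x": 0, "y": -0.0005, "z": 0.08, "twist": 0},
  {"x": 0, "y": -0.0005, "z": 0.12, "twist": 0},
  {"x": 0, "y": -0.0005, "z": 0.155, "twist": 0},
  {"x": 0, "y": -0.0005, "z": 0.185, "twist": 0},
  {"x": 0, "y": -0.0005, "z": 0.205, "twist": 0},
  {"x": 0, "y": -0.0005, "z": 0.2125, "twist": 0},
  {"x": 0, "y": -0.0005, "z": 0.2125, "twist": 0},
], jaw=0.3)

```text
time: 2.75
tool_pos: [454.3, 7.2, 38.8]
tcp_rot: [-3.14, -0.0, 1.662]
contact_force: [0.4, 0.0, -0.5]
grip_width: 64.3
finger_force: 0.0
```

Request:
play_rows([
  {"x": 0, "y": 0, "z": 0, "twist": 0},
  {"x": 0, "y": 0, "z": 0, "twist": 0},
  {"x": 0, "y": 0, "z": 0, "twist": 0},
  {"x": 0, "y": 0, "z": 0, "twist": 0},
  {"x": 0, "y": 0, "z": 0, "twist": 0},
  {"x": 0, "y": 0, "z": 0, "twist": 0},
  {"x": 0, "y": 0, "z": 0, "twist": 0},
  {"x": 0, "y": 0, "z": 0, "twist": 0},
], jaw=1)

```text
time: 3.55
tool_pos: [454.6, 7.9, 39.4]
tcp_rot: [-3.141, 0.0, 1.664]
contact_force: [-1.6, 0.3, 5.3]
grip_width: 24.7
finger_force: 30.0
```

```bash
cat >> h.py <<'E'
def st(bot):
    o=bot.get_obs()
    print(o['time'],'pos',o['tool_pos'].round(1),'rot',o['tcp_rot'].round(4),'F',o['contact_force'].round(2),'M',o['moment'].round(3),'w',round(o['grip_width'],1),'ff',o['finger_force'])
    return o
E
python3 -c "
from plant import bot
from h import *
st(bot)"
```

```text
3.55 pos [454.6   7.9  39.4] rot [-3.1415e+00  1.0000e-04  1.6638e+00] F [-1.58  0.29  5.32] M [0.052 0.173 0.075] w 24.7 ff 30.001092553138733
```

Request:
play_rows([
  {"x": 0, "y": 0, "z": -0.004, "twist": 0},
  {"x": 0, "y": 0, "z": -0.009, "twist": 0},
  {"x": 0, "y": 0, "z": -0.014, "twist": 0},
  {"x": 0, "y": 0, "z": -0.019, "twist": 0},
  {"x": 0, "y": 0, "z": -0.022, "twist": 0},
  {"x": 0, "y": 0, "z": -0.022, "twist": 0},
  {"x": 0, "y": 0, "z": -0.022, "twist": 0},
  {"x": 0, "y": 0, "z": -0.022, "twist": 0},
])

```text
time: 4.35
tool_pos: [454.6, 7.9, 61.0]
tcp_rot: [-3.141, -0.0, 1.664]
contact_force: [0.2, -0.9, -4.6]
grip_width: 24.6
finger_force: 30.0
```

```bash
cat > meas.py <<'E'
from plant import bot
from h import *
import sys
o=st(bot); w=bot.capture('wrist'); s=bot.capture('scene')
cv2.imwrite(f'pics/{sys.argv[1]}w.png',w['pixels'][:,:,::-1]);cv2.imwrite(f'pics/{sys.argv[1]}s.png',s['pixels'][:,:,::-1])
F=[];M=[]
for i in range(8):
    o=bot.get_obs(); F.append(o['contact_force']);M.append(o['moment']); bot.capture('wrist')
F=np.mean(F,0);M=np.mean(M,0);print(F,M)
yaw=o['tcp_rot'][2]; bx=np.array([np.cos(yaw),np.sin(yaw),0]); by=np.array([-bx[1],bx[0],0])
# force down W at offset d along bx: M = d*bx x (Fz z) = -d*Fz*by
print('about-across moment',M@by,'along',M@bx,'offset mm if at tcp',-M@by/F[2]*1000)
def rod(w,a,b,cols):
    g=cv2.cvtColor(w['pixels'],cv2.COLOR_RGB2GRAY).astype(int)
    s=g[a:b,cols[0]:cols[1]].mean(1); k=np.clip(s-s.min()-15,0,None); return a+(k*np.arange(b-a)).sum()/k.sum()
E
python3 meas.py l1
```

```text
4.35 pos [454.6   7.9  61. ] rot [-3.1412 -0.      1.6637] F [ 0.18 -0.94 -4.57] M [-0.129 -0.084 -0.078] w 24.6 ff 29.999300837516785
[ 0.11098945  0.16095304 -4.9833195 ] [-0.12240563 -0.13664244 -0.0085751 ]
about-across moment 0.13455210282725608 along -0.12469974946525487 offset mm if at tcp 27.00049692980033
```

```bash
python3 -c "
import cv2,numpy as np
a=cv2.imread('pics/l1s.png')[130:270,170:360]; b=cv2.imread('pics/l1w.png')
a=cv2.resize(a,None,fx=2.1,fy=2.1,interpolation=cv2.INTER_CUBIC); b=cv2.resize(b,(400,300))
im=np.zeros((300,800,3),np.uint8); im[:a.shape[0],:a.shape[1]]=a; im[:,400:]=b; cv2.imwrite('pics/l1c.png',im)"
```

```text
(no output)
```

View pics/l1c.png

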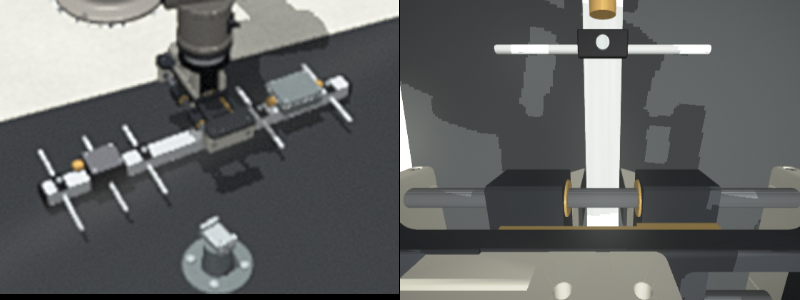

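```bash
cat > tilt.py <<'E'
from plant import bot
from h import *
import sys
# row of rod +100 in the wrist view, strips beside the boom
def rodrow(w,a,b):
    g=cv2.cvtColor(w['pixels'],cv2.COLOR_RGB2GRAY).astype(float); R=[]
    for c in ((352-400+290,0),):pass
    for cols in ((225,258),(308,340)):
        s=g[a:b,cols[0]:cols[1]].mean(1); k=np.clip(s-np.median(s)-25,0,None); R.append(a+(k*np.arange(b-a)).sum()/k.sum())
    return np.mean(R),R
def tilt(w,o,xg,a,b,top_above_tip=14):
    # xg = boom x gripped; boom mid-height centre at grip
    yaw=o['tcp_rot'][2]; bx=np.array([np.cos(yaw),np.sin(yaw),0])
    c=o['tool_pos']+[0,0,-25+top_above_tip-12.5]
    r,R=rodrow(w,a,b); print('rod rows',R)
    th=np.radians(np.arange(-12,12.01,.1)); L=100-xg
    P=c+L*(np.cos(th)[:,None]*bx+np.sin(th)[:,None]*[0,0,1]); rows=proj(w,P)[:,1]
    i=abs(rows-r).argmin(); print('row if level',proj(w,c+L*bx)[0].round(1),'amp-end-up tilt deg',np.degrees(th[i]).round(2))
if __name__=='__main__':
    o=st(bot); w=bot.capture('wrist'); tilt(w,o,*map(float,sys.argv[1:2]),int(sys.argv[2]),int(sys.argv[3]))
    g=cv2.cvtColor(w['pixels'],cv2.COLOR_RGB2GRAY).astype(float);
E
python3 tilt.py 0 45 90
python3 - <<'E'
from plant import bot
from h import *
t=bot.capture('top');s=bot.capture('scene')
for c,n in((t,'t'),(s,'s')): 
    print(n,proj(c,[[454.6-100*-.0926*k,7.9-100*.9957*k,25+12.5+22-22] for k in (-2.25,-1,1,1.65,2.35)]).round(1).tolist())
E
```

```text
4.85 pos [454.7   7.9  61.2] rot [-3.1415e+00  1.0000e-04  1.6637e+00] F [ 0.14  0.18 -4.57] M [-0.166 -0.15   0.008] w 24.7 ff 29.99935805797577
rod rows [np.float64(67.90969702607994), np.float64(68.00752969457014)]
row if level [281.6  68. ] amp-end-up tilt deg -0.0
t [[197.7, 259.9], [238.2, 257.1], [302.9, 252.6], [323.9, 251.1], [346.5, 249.6]]
s [[325.6, 172.7], [293.8, 184.4], [239.0, 204.6], [220.1, 211.5], [199.1, 219.2]]
```

Level, but the friction of the grip could be holding it. The moment suggests the balance point is about 27 mm towards the amp. I'll set it down and regrip at +25.

Request:
play_rows([
  {"x": 0, "y": 0, "z": 0.004, "twist": 0},
  {"x": 0, "y": 0, "z": 0.009, "twist": 0},
  {"x": 0, "y": 0, "z": 0.014, "twist": 0},
  {"x": 0, "y": 0, "z": 0.018, "twist": 0},
  {"x": 0, "y": 0, "z": 0.0205, "twist": 0},
  {"x": 0, "y": 0, "z": 0.022, "twist": 0},
  {"x": 0, "y": 0, "z": 0.022, "twist": 0},
  {"x": 0, "y": 0, "z": 0.022, "twist": 0},
])

```text
time: 5.8
tool_pos: [454.6, 7.9, 39.4]
tcp_rot: [-3.141, 0.0, 1.664]
contact_force: [-2.3, -0.8, 1.8]
grip_width: 24.7
finger_force: 30.0
```

Request:
play_rows([
  {"x": 0, "y": 0, "z": 0, "twist": 0},
  {"x": 0, "y": 0, "z": 0, "twist": 0},
  {"x": 0, "y": 0, "z": 0, "twist": 0},
  {"x": 0.005, "y": 0, "z": 0, "twist": 0},
  {"x": 0.013, "y": 0, "z": 0, "twist": 0},
  {"x": 0.021, "y": 0, "z": 0, "twist": 0},
  {"x": 0.025, "y": 0, "z": 0, "twist": 0},
  {"x": 0.025, "y": 0, "z": 0, "twist": 0},
], jaw=0.5)

```text
time: 6.6
tool_pos: [452.2, 33.6, 39.2]
tcp_rot: [-3.141, 0.0, 1.665]
contact_force: [0.6, 0.2, -0.2]
grip_width: 45.9
finger_force: 0.0
```

```bash
python3 meas.py f1
```

```text
6.6 pos [452.2  33.6  39.2] rot [-3.1415  0.      1.665 ] F [ 0.56  0.21 -0.23] M [ 0.004 -0.067  0.007] w 45.9 ff 0.0
[-0.06896161  0.30762815 -0.37213187] [-0.00312936 -0.10869661 -0.0021928 ]
about-across moment 0.01316487342892672 along -0.10794180393477089 offset mm if at tcp 35.37690426329621
```

Request:
play_rows([
  {"x": 0, "y": 0, "z": 0, "twist": 0},
  {"x": 0, "y": 0, "z": 0, "twist": 0},
  {"x": 0, "y": 0, "z": 0, "twist": 0},
  {"x": 0, "y": 0, "z": 0, "twist": 0},
  {"x": 0, "y": 0, "z": 0, "twist": 0},
  {"x": 0, "y": 0, "z": 0, "twist": 0},
  {"x": 0, "y": 0, "z": 0, "twist": 0},
  {"x": 0, "y": 0, "z": 0, "twist": 0},
], jaw=1)

```text
time: 7.9
tool_pos: [452.4, 32.7, 39.2]
tcp_rot: [-3.142, 0.0, 1.664]
contact_force: [-0.7, -0.3, 1.2]
grip_width: 24.3
finger_force: 30.0
```

Request:
play_rows([
  {"x": 0, "y": 0, "z": -0.004, "twist": 0},
  {"x": 0, "y": 0, "z": -0.009, "twist": 0},
  {"x": 0, "y": 0, "z": -0.014, "twist": 0},
  {"x": 0, "y": 0, "z": -0.019, "twist": 0},
  {"x": 0, "y": 0, "z": -0.022, "twist": 0},
  {"x": 0, "y": 0, "z": -0.022, "twist": 0},
  {"x": 0, "y": 0, "z": -0.022, "twist": 0},
  {"x": 0, "y": 0, "z": -0.022, "twist": 0},
])

```text
time: 8.7
tool_pos: [452.2, 32.8, 61.0]
tcp_rot: [-3.141, 0.0, 1.664]
contact_force: [-0.1, 0.0, -5.0]
grip_width: 25.1
finger_force: 30.0
```

```bash
python3 meas.py l2; python3 tilt.py 25 60 130
```

```text
8.7 pos [452.2  32.8  61. ] rot [-3.1412  0.      1.6637] F [-0.14  0.04 -5.03] M [-0.031 -0.159 -0.033] w 25.1 ff 29.99906748533249
[-0.07296362  0.23061349 -4.41546466] [ 0.00126051 -0.11737954  0.00948078]
about-across moment 0.009633230845882966 along -0.11699036468753422 offset mm if at tcp 2.1817026271166773
9.2 pos [452.4  32.8  61.2] rot [-3.1415e+00  1.0000e-04  1.6638e+00] F [ 0.04 -0.35 -4.43] M [ 0.035 -0.127 -0.042] w 24.8 ff 29.99933123588562
rod rows [np.float64(120.84606851963363), np.float64(120.94986106570775)]
row if level [281.7 120.6] amp-end-up tilt deg 6.2
```

Regripped at +25: the moment above the free bias is about 0, so the balance point is ≈ +25 mm. The moment changes by 5 N per mm of shift, which matches the weight. I'll raise it and carry it to where the wrist camera sees the cradle.

Request:
play_rows([
  {"x": 0, "y": 0, "z": -0.01, "twist": 0},
  {"x": 0, "y": 0, "z": -0.025, "twist": 0},
  {"x": 0, "y": 0, "z": -0.045, "twist": 0},
  {"x": 0, "y": 0, "z": -0.065, "twist": 0},
  {"x": 0, "y": 0, "z": -0.085, "twist": 0},
  {"x": -0.005, "y": 0.003, "z": -0.105, "twist": 0},
  {"x": -0.016, "y": 0.008, "z": -0.125, "twist": 0},
  {"x": -0.032, "y": 0.016, "z": -0.135, "twist": 0},
])

```text
time: 10.05
tool_pos: [471.6, 2.5, 198.7]
tcp_rot: [3.139, 0.001, 1.665]
contact_force: [1.6, -0.4, -4.5]
grip_width: 24.9
finger_force: 30.0
```

Request:
play_rows([
  {"x": -0.02, "y": 0.01, "z": -0.004, "twist": 0},
  {"x": -0.042, "y": 0.021, "z": -0.004, "twist": 0},
  {"x": -0.066, "y": 0.033, "z": -0.004, "twist": 0},
  {"x": -0.092, "y": 0.046, "z": -0.004, "twist": 0},
  {"x": -0.116, "y": 0.058, "z": -0.004, "twist": 0},
  {"x": -0.136, "y": 0.068, "z": -0.004, "twist": 0},
  {"x": -0.148, "y": 0.074, "z": -0.004, "twist": 0},
  {"x": -0.15, "y": 0.075, "z": -0.004, "twist": 0},
])

```text
time: 10.85
tool_pos: [560.2, -141.0, 200.3]
tcp_rot: [3.142, 0.0, 1.662]
contact_force: [-0.7, -0.1, -4.7]
grip_width: 25.1
finger_force: 30.0
```

Run:
```python
from plant import bot
from h import *
o=st(bot); w=bot.capture('wrist')
print(proj(w,[[671,-55,78]]))
x,y=proj(w,[[671,-55,78]])[0].astype(int)
a=cv2.resize(w['pixels'][:,:,::-1],(400,300)); x0=min(max(x-50,0),460);y0=max(y-50,0)
b=cv2.resize(w['pixels'][y0:y0+100,x0:x0+100,::-1],(400,400),interpolation=cv2.INTER_CUBIC)
im=np.zeros((400,800,3),np.uint8); im[:300,:400]=a; im[:,400:]=b; cv2.imwrite('pics/v2.png',im);cv2.imwrite('pics/v2w.png',w['pixels'][:,:,::-1]); print(x0,y0)
```

```text
10.85 pos [ 560.2 -141.   200.3] rot [3.1415e+00 2.0000e-04 1.6624e+00] F [-0.72 -0.11 -4.75] M [ 0.016 -0.108 -0.015] w 25.1 ff 29.99915063381195
[[422.50318894 124.51823703]]
372 74
```

View pics/v2.png

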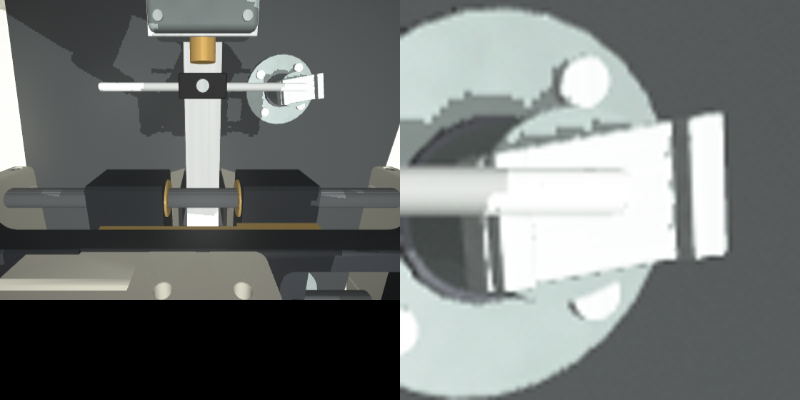

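The crop shows the channel running roughly up-down in the image. The far lip's outer edge is at about (452.4,101.6)-(453.4,136.9), and the near lip's at about (395.4,112.4)-(398.1,146.4). I'll cast these onto z=86 and check against 46 × 28 mm.

Run:
```python
from plant import bot
from h import *
o=st(bot); w=bot.capture('wrist')
A=onz(w,[[452.4,101.6],[453.4,136.9],[395.4,112.4],[398.1,146.4]],86)
B=onz(w,[[439.6,103.9],[440.6,138.4]],78)
print(A.round(1),B.round(1))
for P in (A[:2],A[2:],B): d=P[0]-P[1]; print('len',np.linalg.norm(d),'yaw',np.degrees(np.arctan2(d[1],d[0])),'mid',P.mean(0))
n=A[:2].mean(0)-A[2:].mean(0); print('across',np.linalg.norm(n),'yaw+90',np.degrees(np.arctan2(n[1],n[0]))+90,'centre',A.mean(0))
# foot ellipse
hsv=cv2.cvtColor(w['pixels'],cv2.COLOR_RGB2HSV); 
# rod 100 length / level check (tilt): endpoints of rod on level plane
g=cv2.cvtColor(w['pixels'],cv2.COLOR_RGB2GRAY)
for f in ('l1w','l2w'):
    im=cv2.imread(f'pics/{f}.png',0); r=68 if f=='l1w' else 121
    for rr in range(r-1,r+2):
        xs=np.nonzero(im[rr]>120)[0]; xs=xs[(xs>80)&(xs<460)]; print(f,rr,xs.min(),xs.max())
```

```text
10.9 pos [ 559.8 -140.3  200.2] rot [-3.1412e+00 -3.0000e-04  1.6629e+00] F [-0.19 -0.06 -4.87] M [ 0.006 -0.116  0.012] w 24.6 ff 29.99910145998001
[[687.  -35.1  86. ]
 [694.4 -62.1  86. ]
 [643.  -47.5  86. ]
 [650.4 -73.9  86. ]] [[681.1 -36.7  78. ]
 [688.3 -64.   78. ]]
len 27.917332951084813 yaw 105.33729778885215 mid [690.66499565 -48.60199947  86.        ]
len 27.372462899956307 yaw 105.550058139638 mid [646.69063984 -60.67055381  86.        ]
len 28.203439556315278 yaw 104.75319059376281 mid [684.68986953 -50.35501316  78.        ]
across 45.6003725132801 yaw+90 105.34669849312338 centre [668.67781774 -54.63627664  86.        ]
l1w 67 132 435
l1w 68 132 435
l1w 69 132 435
l2w 120 137 429
l2w 121 138 429
l2w 122 138 429
```

Run:
```python
from plant import bot
from h import *
o=st(bot); w=bot.capture('wrist'); g=cv2.cvtColor(w['pixels'],cv2.COLOR_RGB2GRAY).astype(int)
yaw=o['tcp_rot'][2]; bx=np.array([np.cos(yaw),np.sin(yaw)]); by=np.array([-bx[1],bx[0]])
for r in (185,200,215,225):
    xs=np.nonzero(g[r,255:312]>150)[0]+255
    P=onz(w,[[xs.min()-.5,r],[xs.max()+.5,r]],o['tool_pos'][2]-11)[:,:2]-o['tool_pos'][:2]
    print(r,xs.min(),xs.max(),'along',(P@bx).round(1),'across',(P@by).round(1))
# rod length now vs lift1 on level planes: wrist cam is fixed to tool, so use same relative geometry
for row,a,b in ((68,131.5,435.5),(121,137.5,429.5)):
    P=onz(w,[[a,row],[b,row]],o['tool_pos'][2]-23.5); print('rod len',np.linalg.norm(P[0]-P[1]), 'along', (P[:,:2]-o['tool_pos'][:2])@bx)
xs=np.nonzero(g[121,80:300]>120)[0]+80; print(xs.min())
```

```text
10.95 pos [ 559.4 -139.6  200.1] rot [-3.1408e+00 -7.0000e-04  1.6635e+00] F [-0.15 -0.1  -4.8 ] M [ 0.008 -0.096  0.067] w 24.4 ff 29.99918282032013
185 259 307 along [43.5 43.5] across [ 11.7 -13. ]
200 260 307 along [35.7 35.7] across [ 11.3 -13.2]
215 260 307 along [27.7 27.8] across [ 11.5 -13.4]
225 260 307 along [22.3 22.3] across [ 11.6 -13.5]
rod len 150.8786392211838 along [100.02687063 100.02642289]
rod len 151.32124324567576 along [74.81208863 74.8444553 ]
137
```

Request:
play_rows([
  {"x": 0.008, "y": 0.012, "z": 0, "twist": -1},
  {"x": 0.02, "y": 0.031, "z": 0, "twist": -3},
  {"x": 0.034, "y": 0.053, "z": 0, "twist": -5},
  {"x": 0.049, "y": 0.075, "z": 0, "twist": -7},
  {"x": 0.061, "y": 0.094, "z": 0, "twist": -8.5},
  {"x": 0.07, "y": 0.108, "z": 0, "twist": -9.5},
  {"x": 0.075, "y": 0.1155, "z": 0, "twist": -10},
  {"x": 0.075, "y": 0.1155, "z": 0, "twist": -10},
])

```text
time: 11.8
tool_pos: [668.3, -52.7, 199.9]
tcp_rot: [-3.141, -0.0, 1.841]
contact_force: [-0.2, 0.4, -4.4]
grip_width: 24.5
finger_force: 30.0
```

Request:
play_rows([
  {"x": 0, "y": 0, "z": 0.006, "twist": 0},
  {"x": 0, "y": 0, "z": 0.016, "twist": 0},
  {"x": 0, "y": 0, "z": 0.028, "twist": 0},
  {"x": 0, "y": 0, "z": 0.04, "twist": 0},
  {"x": 0, "y": 0, "z": 0.05, "twist": 0},
  {"x": 0, "y": 0, "z": 0.058, "twist": 0},
  {"x": 0, "y": 0, "z": 0.062, "twist": 0},
  {"x": 0, "y": 0, "z": 0.062, "twist": 0},
])

```text
time: 12.6
tool_pos: [667.7, -54.6, 137.5]
tcp_rot: [-3.141, -0.0, 1.838]
contact_force: [0.3, 0.3, -4.1]
grip_width: 24.7
finger_force: 30.0
```

Run:
```python
from plant import bot
from h import *
P=[]
for i in range(5): o=bot.get_obs(); P.append(np.r_[o['tool_pos'],o['tcp_rot'][2]]); s=bot.capture('scene')
t=bot.capture('top'); st(bot); print(np.mean(P,0))
x,y=proj(s,[[668,-55,90]])[0].astype(int); print(x,y); X,Y=proj(t,[[668,-55,90]])[0].astype(int); print(X,Y)
b=cv2.resize(s['pixels'][y-60:y+40,x-65:x+65,::-1],(520,400),interpolation=cv2.INTER_CUBIC)
a=cv2.resize(t['pixels'][Y-50:Y+50,X-35:X+35,::-1],(280,400),interpolation=cv2.INTER_CUBIC)
cv2.imwrite('pics/v3.png',np.hstack([b,a]))
```

```text
12.9 pos [668.2 -54.6 138.8] rot [3.1406e+00 6.0000e-04 1.8383e+00] F [-0.57 -0.32 -5.38] M [-0.051 -0.088 -0.027] w 24.5 ff 29.999153316020966
[668.0947538  -54.63425292 138.38030599   1.83831746]
274 238
293 184
```

View pics/v3.png

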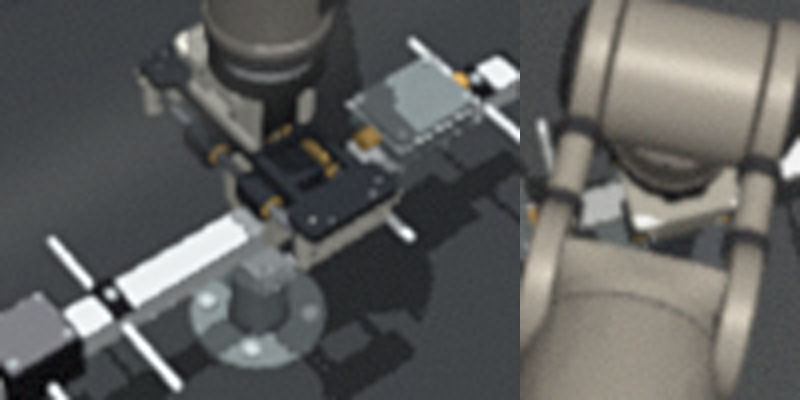

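Boom level above the cradle, with about 24 mm to go. Lowering slowly.

Request:
play_rows([
  {"x": 0, "y": 0, "z": 0.003, "twist": 0},
  {"x": 0, "y": 0, "z": 0.006, "twist": 0},
  {"x": 0, "y": 0, "z": 0.009, "twist": 0},
  {"x": 0, "y": 0, "z": 0.012, "twist": 0},
  {"x": 0, "y": 0, "z": 0.015, "twist": 0},
  {"x": 0, "y": 0, "z": 0.017, "twist": 0},
  {"x": 0, "y": 0, "z": 0.019, "twist": 0},
  {"x": 0, "y": 0, "z": 0.019, "twist": 0},
])

```text
time: 13.7
tool_pos: [667.8, -54.6, 118.8]
tcp_rot: [-3.141, -0.0, 1.838]
contact_force: [-0.3, -0.3, -4.8]
grip_width: 24.9
finger_force: 30.0
```

Run:
```python
from plant import bot
from h import *
Z=[]
for i in range(5): o=st(bot); Z.append(o['tool_pos']); bot.capture('wrist')
print(np.mean(Z,0))
```

```text
13.7 pos [667.8 -54.6 118.8] rot [-3.1411e+00 -2.0000e-04  1.8382e+00] F [-0.27 -0.35 -4.78] M [ 0.001 -0.119 -0.011] w 24.9 ff 29.99901920557022
13.75 pos [667.9 -54.6 119.1] rot [-3.1414  0.      1.8383] F [ 0.8   0.09 -4.64] M [ 0.005 -0.096 -0.017] w 24.4 ff 29.99922752380371
13.8 pos [668.  -54.6 119.2] rot [3.1416e+00 1.0000e-04 1.8383e+00] F [ 0.39 -0.11 -4.6 ] M [ 0.035 -0.149 -0.006] w 24.6 ff 29.99923288822174
13.85 pos [668.  -54.6 119.4] rot [3.1413e+00 2.0000e-04 1.8383e+00] F [ 0.69  0.27 -3.44] M [ 0.002 -0.114 -0.02 ] w 24.7 ff 29.999223947525024
13.9 pos [668.  -54.6 119.4] rot [3.1413e+00 3.0000e-04 1.8383e+00] F [ 0.54  0.64 -5.  ] M [-0.038 -0.139  0.02 ] w 25.1 ff 29.99925434589386
[667.95118904 -54.61800284 119.17617084]
```

The underside is now below the lip tops with no contact force, so it's inside the channel.

Request:
play_rows([
  {"x": 0, "y": 0, "z": 0.001, "twist": 0},
  {"x": 0, "y": 0, "z": 0.002, "twist": 0},
  {"x": 0, "y": 0, "z": 0.003, "twist": 0},
  {"x": 0, "y": 0, "z": 0.0038, "twist": 0},
  {"x": 0, "y": 0, "z": 0.0045, "twist": 0},
  {"x": 0, "y": 0, "z": 0.005, "twist": 0},
  {"x": 0, "y": 0, "z": 0.005, "twist": 0},
  {"x": 0, "y": 0, "z": 0.005, "twist": 0},
])

```text
time: 14.75
tool_pos: [668.0, -54.6, 114.3]
tcp_rot: [3.141, 0.0, 1.838]
contact_force: [-0.2, -0.2, -4.2]
grip_width: 24.8
finger_force: 30.0
```

Run:
```python
from plant import bot
from h import *
Z=[];F=[]
for i in range(5): o=bot.get_obs(); Z.append(o['tool_pos']);F.append(np.r_[o['contact_force'],o['moment']]); bot.capture('wrist')
print(np.mean(Z,0),np.mean(F,0).round(3))
```

```text
[667.9542167  -54.61839814 114.26810541] [-4.120e-01 -2.980e-01 -4.007e+00  4.000e-03 -8.000e-02  1.000e-03]
```

Still carrying the weight, but contact must be near. Another 1.5 mm in fine steps.

Request:
play_rows([
  {"x": 0, "y": 0, "z": 0.0003, "twist": 0},
  {"x": 0, "y": 0, "z": 0.0005, "twist": 0},
  {"x": 0, "y": 0, "z": 0.0007, "twist": 0},
  {"x": 0, "y": 0, "z": 0.0008, "twist": 0},
  {"x": 0, "y": 0, "z": 0.0009, "twist": 0},
  {"x": 0, "y": 0, "z": 0.001, "twist": 0},
  {"x": 0, "y": 0, "z": 0.001, "twist": 0},
  {"x": 0, "y": 0, "z": 0.001, "twist": 0},
])

```text
time: 15.8
tool_pos: [668.0, -54.6, 114.2]
tcp_rot: [3.141, 0.0, 1.838]
contact_force: [-4.4, 0.6, 5.4]
grip_width: 24.6
finger_force: 30.0
```

Run:
```python
from plant import bot
from h import *
Z=[];F=[]
for i in range(5): o=bot.get_obs(); Z.append(o['tool_pos']);F.append(np.r_[o['contact_force'],o['moment']]); bot.capture('wrist')
print(np.mean(Z,0),np.mean(F,0).round(3))
```

```text
[667.96410379 -54.61277387 114.2265453 ] [-4.38   0.925  6.283  0.098  0.69  -0.014]
```

Seated with contact. I'll ease up 0.6 mm to unload, then open a little at a time.

Request:
play_rows([
  {"x": 0, "y": 0, "z": -0.0003, "twist": 0},
  {"x": 0, "y": 0, "z": -0.0006, "twist": 0},
  {"x": 0, "y": 0, "z": -0.0006, "twist": 0},
  {"x": 0, "y": 0, "z": -0.0006, "twist": 0},
  {"x": 0, "y": 0, "z": -0.0006, "twist": 0},
  {"x": 0, "y": 0, "z": -0.0006, "twist": 0},
  {"x": 0, "y": 0, "z": -0.0006, "twist": 0},
  {"x": 0, "y": 0, "z": -0.0006, "twist": 0},
])

```text
time: 16.85
tool_pos: [668.0, -54.6, 114.2]
tcp_rot: [3.141, 0.0, 1.838]
contact_force: [-3.5, 1.0, 5.8]
grip_width: 24.8
finger_force: 30.0
```

Request:
play_rows([
  {"x": 0, "y": 0, "z": 0, "twist": 0},
  {"x": 0, "y": 0, "z": 0, "twist": 0},
  {"x": 0, "y": 0, "z": 0, "twist": 0},
  {"x": 0, "y": 0, "z": 0, "twist": 0},
  {"x": 0, "y": 0, "z": 0, "twist": 0},
  {"x": 0, "y": 0, "z": 0, "twist": 0},
  {"x": 0, "y": 0, "z": 0, "twist": 0},
  {"x": 0, "y": 0, "z": 0, "twist": 0},
], jaw=0.62)

```text
time: 17.65
tool_pos: [667.9, -54.6, 113.8]
tcp_rot: [3.142, 0.0, 1.838]
contact_force: [-1.1, 0.3, -0.3]
grip_width: 34.7
finger_force: 0.0
```

Run:
```python
from plant import bot
from h import *
o=st(bot); s=bot.capture('scene'); w=bot.capture('wrist')
b=cv2.resize(s['pixels'][150:300,170:370,::-1],(480,360),interpolation=cv2.INTER_CUBIC)
a=cv2.resize(w['pixels'][:,:,::-1],(320,240)); a=cv2.copyMakeBorder(a,0,120,0,0,0)
cv2.imwrite('pics/v4.png',np.hstack([b,a]))
g=cv2.cvtColor(w['pixels'],cv2.COLOR_RGB2GRAY).astype(int)
for r in (119,120,121,122,123):
    xs=np.nonzero(g[r]>120)[0]; xs=xs[(xs>80)&(xs<460)]; print(r,xs.min() if len(xs) else 0,xs.max() if len(xs) else 0)
```

```text
17.65 pos [667.9 -54.6 113.8] rot [3.1415e+00 1.0000e-04 1.8383e+00] F [-1.12  0.32 -0.35] M [-0.035 -0.135  0.013] w 34.7 ff 0.0
119 137 430
120 137 430
121 137 430
122 137 430
123 137 429
```

View pics/v4.png

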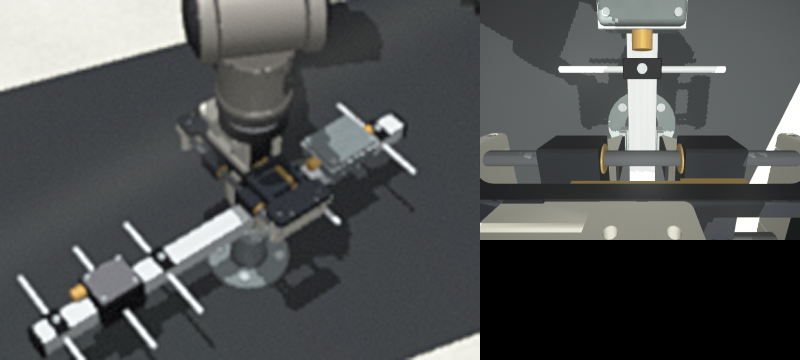

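Released: the rod's span of 137–430 px is unchanged, so it is still level, with the fingers off at 34.7 mm. I'll retreat straight up.

Request:
play_rows([
  {"x": 0, "y": 0, "z": 0, "twist": 0},
  {"x": 0, "y": 0, "z": 0, "twist": 0},
  {"x": 0, "y": 0, "z": 0, "twist": 0},
  {"x": 0, "y": 0, "z": -0.005, "twist": 0},
  {"x": 0, "y": 0, "z": -0.02, "twist": 0},
  {"x": 0, "y": 0, "z": -0.045, "twist": 0},
  {"x": 0, "y": 0, "z": -0.075, "twist": 0},
  {"x": 0, "y": 0, "z": -0.1, "twist": 0},
], jaw=0.35)

```text
time: 18.55
tool_pos: [668.1, -54.6, 215.9]
tcp_rot: [3.14, 0.001, 1.838]
contact_force: [-0.3, -0.7, -0.0]
grip_width: 59.7
finger_force: 0.0
```

Request:
play_rows([
  {"x": 0, "y": -0.03, "z": -0.03, "twist": 0},
  {"x": 0, "y": -0.06, "z": -0.06, "twist": 0},
  {"x": 0, "y": -0.09, "z": -0.08, "twist": 0},
  {"x": 0, "y": -0.13, "z": -0.08, "twist": 0},
  {"x": 0, "y": -0.17, "z": -0.08, "twist": 0},
  {"x": 0, "y": -0.2, "z": -0.08, "twist": 0},
  {"x": 0, "y": -0.22, "z": -0.08, "twist": 0},
  {"x": 0, "y": -0.22, "z": -0.08, "twist": 0},
])

```text
time: 19.35
tool_pos: [454.0, -113.1, 294.8]
tcp_rot: [3.141, 0.001, 1.837]
contact_force: [0.8, 0.5, 0.0]
grip_width: 60.0
finger_force: 0.0
```

Run:
```python
from plant import bot
from h import *
o=st(bot); s=bot.capture('scene'); t=bot.capture('top')
b=cv2.resize(s['pixels'][150:300,170:370,::-1],(480,360),interpolation=cv2.INTER_CUBIC)
a=cv2.resize(t['pixels'][130:263,190:375,::-1],(320,230),interpolation=cv2.INTER_CUBIC); a=cv2.copyMakeBorder(a,0,130,0,0,0)
cv2.imwrite('pics/v5.png',np.hstack([b,a]))
bx=np.array([np.cos(1.838),np.sin(1.838),0])
for x in(-260,260): p=np.array([668,-54.6,103])+bx*(x-25); print(x,proj(s,p)[0].round(1),proj(t,p)[0].round(1))
```

```text
19.35 pos [ 454.  -113.1  294.8] rot [3.1411e+00 9.0000e-04 1.8367e+00] F [0.82 0.5  0.02] M [ 0.017 -0.118  0.062] w 60.0 ff 0.0
-260 [185.7 288.5] [384.4 160.9]
260 [335.7 198.6] [216.7 201.8]
```

View pics/v5.png

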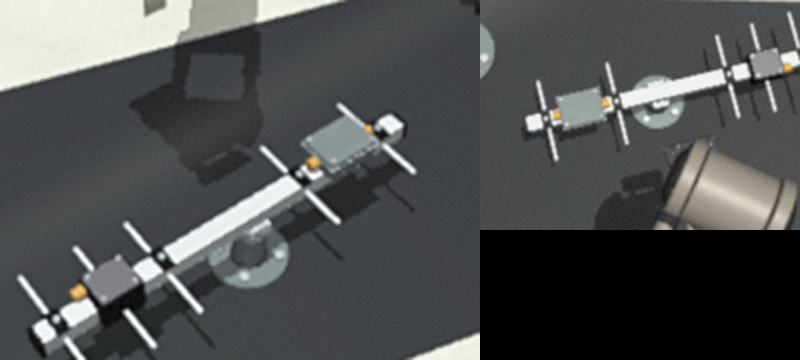

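The arm is clear. The boom ends at about (186,288) and (336,200) match the level prediction of (185.7,288.5) and (335.7,198.6). Handing in.

```bash
python3 -c "
from plant import bot
print(bot.close_job())"
```

```text
the job is handed in; nothing more can be done
None
```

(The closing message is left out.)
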